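# Lock the remote in the caddy with the click knob

## Task

Lay the thick grey remote flat in the caddy's empty clamp slot, let go of it, and then turn the caddy's grey knob clockwise until its clutch clicks and the green pin pops up, so that the orange jaw holds the remote. Stop at the click without overtightening, let go of the knob, and leave everything else where it is.

Things in the scene. Friction and masses are not known exactly. Their poses are not given: they have to be found in the camera images.
- remote: Thick grey plastic remote with black buttons on top, a loose block 150 (x) x 44 (y) x 26 (z) mm, about 0.16 kg, lying flat on the cabinet. Origin: centre of its underside; x along its length, z up. It may go into the slot either end first.
- caddy: Black ABS remote caddy, fixed on the cabinet: a low tray 172 mm long (its x), y from -150 to +100 mm, with three slots along its x. Origin: on the cabinet under the middle of the empty clamp slot; z up. Walls 12 mm high. The other two slots, centred at y = -79 and -125 mm, hold slim remotes (tops 20 mm above the cabinet). Knob axis at x = -40, y = +76 mm.
- clamp_slot (a point): Middle of the clamp slot's grey floor, 6 mm above the cabinet; axes as the caddy's. 160 mm long inside. Orange jaw face at y = +26 mm when open; facing it a rubber pad, its face set by an earlier user anywhere from y = -25.5 to -31.5 mm (not reported). Both 100 mm long, tops 14.5 mm above the cabinet. A remote centred here always goes in, up to 3 mm off, its top 32 mm above the cabinet.
- jaw: Orange clamp jaw on the +y side of the clamp slot. Origin: middle of its clamping face, at cabinet height; axes as the caddy's. The knob's screw moves it towards the caddy's -y, 7 mm per radian, so that it pushes the remote against the pad; it stays where it is left. More than 50 N on the remote is overtightening.
- knob_grip (a point): Middle of the knob's grip, on its vertical axis, 50 mm above the cabinet. The knob is a grey disc (44 mm across, top at 32 mm) with an upright grip bar 44 mm long (the point's x), 14 mm thick (its y), from 32 to 58 mm above the cabinet, a white mark on its +x half. Clockwise from above screws the jaw in.
- spindle: The screw: yellow collar under the knob, 47 mm across. Origin on its axis at cabinet height; turns about z. Turning the knob clockwise turns it against a friction of 0.09 N m (felt either way when stopped) until the jaw bites, after 1 to 2 rad depending on the pad; then the torque rises steeply to 0.2 N m and the clutch gives. It stays where it is left.
- knob: The knob on its clutch. Origin: axis, cabinet height. Solid with the screw up to 0.2 N m (some 0.1 less when stopped); then the clutch gives: over the next 0.48 rad of knob turn the torque falls to about zero and the green pin rises 7 mm. Let go in the first 0.27 rad, it springs back; beyond that the click is made and it stays. After 0.48 rad it is solid again and overtightens within 0.1 rad.
- telltale_top (a point): Centre of the top of the green telltale pin, 9 mm across, in the middle of the top of the knob's grip bar, on the knob's axis. Hidden just inside the bar (57.5 mm above the cabinet) until the clutch gives, then it rises out of the bar as the clutch turns over, up to 64.5 mm above the cabinet; past 61.5 mm it stays up.
- slim_a: Slim grey remote 150 x 36 x 14 mm, loose in the caddy's middle slot; leave alone. Origin: centre of its underside.
- slim_b: Slim grey remote 140 x 36 x 14 mm, loose in the caddy's outer slot; leave alone. Origin: centre of its underside.
- coaster: Loose white ceramic coaster, 96 mm across, 8 mm thick; leave alone. Origin: centre of its underside.
- torch: Loose chrome torch, 140 mm long (its x), up to 36 mm thick, lying on the cabinet; leave alone. Origin: centre of its underside.
- mug: Loose blue mug, 80 mm across, 90 mm high; leave alone. Origin: centre of its underside.
Things that resemble listed ones, but are neither listed nor needed, are in the scene too. What is shaped like the remote but brown or yellow is not meant.

How it is judged (in metres and radians):
On the way, in this order (a step that is already met when the one before it is completed fails the run):
1. the remote lies flat in the clamp slot, released, with the clutch not yet clicked (z of remote in the frame of caddy below 0.009 m and x of remote in the frame of caddy between -0.009 and 0.009 m and y of remote in the frame of caddy between -0.014 and 0.007 m and angle between remote's own z axis and vertical below 0.06 rad and contact force between the fingers and remote below 0.5 N and z of telltale_top in the frame of caddy below 0.0595 m), for 0.2 s.
2. the clutch clicks: the green pin is up (z of telltale_top in the frame of caddy above 0.0605 m), for 0.1 s.
At the end, for the whole second after the job is handed in: The remote lies at rest flat in the clamp slot (underside within 3 mm of the slot floor, tilt under 0.06 rad, within 0.08 rad of the slot's direction, between the slot's ends), the jaw presses on it with more than 4 N, and the green pin is up by more than 3 mm (z of remote in the frame of caddy below 0.009 m and x of remote in the frame of caddy between -0.009 and 0.009 m and y of remote in the frame of caddy between -0.014 and 0.007 m and angle between remote's own z axis and vertical below 0.06 rad and angle between the x axis of remote and the x axis of caddy, either way round below 0.08 rad and linear speed of remote below 0.01 m/s and contact force between jaw and remote above 4 N and z of telltale_top in the frame of caddy above 0.0605 m); the robot touches nothing.
It fails at once if the remote is overtightened: the jaw presses on it with more than 50 N (contact force between jaw and remote above 50 N).
It fails at once if a slim remote is moved more than 10 mm (distance of any of slim_a, slim_b from where it was at the start of the episode above 0.01 m).
It fails at once if the coaster, torch or mug is moved more than 15 mm (distance of any of coaster, torch, mug from where it was at the start of the episode above 0.015 m).
It also fails if it takes over 72 s, if anything falls off the work surface, if the arm or the gripper's body presses on something with over 40 N, if the wrist force passes 120 N, or if a joint passes its speed limit or range.

## Robot

A 6-joint arm with a two-finger parallel gripper is mounted at the origin on the work surface. World frame = base frame: x ahead of the robot, y to its left, z up, the work surface at z = 0. Lengths are in mm, angles in degrees, forces in N, time in s.
With the tool pointing down it reaches from about 300 to 750 mm from the base axis. Payload 8.5 kg.
Tool frame: the origin (TCP) lies on the mounting face of the last link; the fingertips stand 173 mm ahead of it and the grasp point (between the pads) lies 155 mm ahead of it; z points along the fingers, y is the direction in which the jaws open and shut (so a half turn about z gives the same grasp; the last joint's range is limited). The gripper opens to 85 mm and grips with 20 to 120 N. Pads are 22 mm wide; open, the fingers measure 114 mm over their backs; the gripper's body (76 mm by 85 mm) begins 54 mm behind the grasp point. The pads swing forward as they close: fully open they stand 13 mm farther back than shut.
Start: joints at [57.164, 21.807, 74.336, -0, 83.858, -12.336], TCP at [192.609, 515.154, 404.722] pointing down, gripper open.
Joint ranges: [-178.18, 178.18], [-50.72, 133.34], [12.68, 142.11], [-81.47, 261.47], [9.98, 163.14], [-165.26, 165.26]. Speed limits (degrees/s): [136.94, 136.94, 180, 180, 180, 180].

## Interface

Orientations are given as a 3x3 rotation matrix whose columns are the frame's x, y, z axes.
In Python, from bench import bot gives the robot as it stands. The module is installed in compiled form; this text tells all that it offers.
- The arm moves only by the tool carry_out, never from a script. Its argument "increments" is text: rows parted by semicolons, each of 7 numbers parted by spaces: the shift along the tool's x, y, z in mm, then the turn, a rotation vector about the tool's x, y, z in degrees, then the finger opening in mm, from 0 to 85.4. A call has exactly 5 rows; each row is the pose to reach, as a shift and turn from the pose commanded when the call began, along the tool's axes at that moment; what a row does not reach only later rows make up. A row lasts 1/10 s, in which the tool goes at most 50 mm and 8.59 degrees, less where a joint would pass 70% of its speed; a pose out of reach is approached as far as the arm can. A call with a gripper value outside its range is refused whole. The fingers move at their own pace and stop on an object; the grip force is fixed at half the most. Time passes only in rows, so rows that repeat a pose let the fingers close, or fill a call up. It gives the time, the measured TCP pose, the force and the opening at its end, in the units of the state.
- bot.observe(): the state, without advancing time (a new reading comes with each control period).
- bot.grab_frame(name): name is "side" or "top" or "wrist"; returns a dict with "frame" (480x640x3 uint8, red, green, blue), "vertical_fov" (degrees; the focal length in pixels is half the picture's height over the tangent of half this angle, whatever the lens; pixels are square), "cx", "cy" (the principal point, pixels), "k1" (the pictures are not rectified: a ray, as slopes to the right and down, at radius r is drawn at 1 + k1 r^2 times it, then the intrinsics apply), "R" (3x3) and "t" (3): a world point X has camera coordinates R X + t. Camera axes: x right, y down, z forward; pixel columns grow to the right and rows downward; lengths in mm; the calibration is good to about 2 mm. A picture is of the moment at which its call begins. There is no depth.
- bot.job_done(): hands the job in, once; it reports no verdict.
Trained networks look in the newest picture that a camera, given by its name, has taken for a name from the list of things; names that differ only in an ending like _2 or _b are one class to them, and where a whole thing is asked for, a point or a joint stands for the part that bears it (a point fixed in the world has none). Each returns a list of dicts, best first, with "score" (0 to 1); they miss things now and then, are a little off and sometimes report something else, mostly with a low value. They report only what shows in the picture. A call takes as long as a camera call. They do not tell look-alikes from the thing itself.
- bot.look_for(label, camera): "centre" ([x, y, z] in mm, in world coordinates, good to about 4 mm: the middle of the surface that is visible of it).
The state is a dict: "t": time; "qpos": joint angles; "joint_velocities": joint speeds; "tau": joint torques, N m; "eef_pos": TCP position; "orientation": TCP orientation; "force": force on the tool from outside, world axes, zero at the start; "torque": the same for the moment, N m; "finger_gap": finger opening in mm.
Only numpy, scipy, OpenCV 4.12 (cv2) and the standard library are available. Lean on these libraries where they do the work, as an engineer would, in place of code of your own. Each camera call takes 0.05 s, during which the arm holds its last target.

## Working session

There is one attempt and no reset: what is moved stays moved. The work goes in short steps, Python scripts to look and compute and a tool call to move; the robot and the scene stay as the last step left them, time stands still between calls to the robot, and variables do not carry over. Pictures are saved under pics/ and viewed, and the job is handed in when it is done.

Besides the shell and the picture viewer there is one more tool, called after "Emit:" as name(argument=value, ...), one argument or row to a line, values as JSON. carry_out: Moves the arm, as the interface text tells. Its arguments: {"type":"object","properties":{"increments":{"type":"string"}},"required":["increments"]}

```bash
mkdir -p pics
cat > h.py <<'E'
import numpy as np, cv2
from bench import bot
def save(cam,name,f=None):
    f=f or bot.grab_frame(cam)
    cv2.imwrite(f'pics/{name}.png',f['frame'][:,:,::-1]); return f
def K(f):
    F=240/np.tan(np.radians(f['vertical_fov'])/2); return F
def ray(f,u,v):
    F=K(f); d=np.array([(u-f['cx'])/F,(v-f['cy'])/F]); s=d.copy()
    for _ in range(20): s=d/(1+f['k1']*(s@s))
    R=np.array(f['R']);t=np.array(f['t']); o=-R.T@t
    w=R.T@np.array([s[0],s[1],1]); return o,w/np.linalg.norm(w)
def atz(f,u,v,z):
    o,w=ray(f,u,v); return o+w*(z-o[2])/w[2]
def proj(f,X):
    c=np.array(f['R'])@np.array(X,float)+np.array(f['t']); s=c[:2]/c[2]; s=s*(1+f['k1']*(s@s)); return s*K(f)+[f['cx'],f['cy']]
def tri(obs):
    A=np.zeros((3,3));b=np.zeros(3)
    for f,u,v in obs:
        o,w=ray(f,u,v);P=np.eye(3)-np.outer(w,w);A+=P;b+=P@o
    return np.linalg.solve(A,b)
E
cat > a.py <<'E'
from h import *
np.set_printoptions(precision=1,suppress=True)
for c in ['top','side','wrist']:
    f=save(c,c+'0'); print(c,f['vertical_fov'],f['cx'],f['cy'],f['k1'],-np.array(f['R']).T@f['t'])
    for l in ['remote','caddy','jaw','knob_grip','clamp_slot','slim_a','coaster','torch','mug']:
        for d in bot.look_for(l,c)[:4]: print(' ',l,round(d['score'],2),np.array(d['centre']),proj(f,d['centre']))
s=bot.observe();print(s)
E
python3 a.py
```

```text
top 57.178438389860716 317.24531803968694 241.26024250115347 -0.09798814053028505 [ 366.4   20.1 1226.4]
  remote 0.88 [502.8 278.2  27. ] [213.9 243.4]
  remote 0.84 [459.9 420.4  25.6] [162.2 258.6]
  remote 0.57 [270.  410.5  27.6] [162.8 328.6]
  caddy 0.77 [546.  -63.9   9.5] [338.1 229.8]
  caddy 0.51 [ 564.9 -146.6   18.6] [367.9 222.8]
  caddy 0.47 [ 427.7 -412.8   27.9] [464.1 272.2]
  knob_grip 0.74 [498.7  -8.3  33. ] [318.3 245.5]
  clamp_slot 0.79 [547.9 -62.5  12.3] [337.7 228.9]
  slim_a 0.63 [ 570.9 -197.8   19.2] [386.1 220.9]
  slim_a 0.56 [ 565.2 -142.5   15.7] [366.3 222.9]
  coaster 0.84 [741.1 323.3   8.5] [202.7 161.3]
  torch 0.91 [ 430.6 -413.1   33.2] [464.8 271.1]
  mug 0.67 [649.7 472.6  44.1] [144.9 189.4]
side 43.85847018288244 320.2763778775434 247.13835836028522 -0.1527183134080459 [  -16.8 -1016.8   894.8]
  remote 0.82 [311.3 216.7  24.7] [215.6 235.4]
  remote 0.71 [455.7 405.1  23.1] [243.  190.1]
  remote 0.65 [270.2 389.   26.9] [181.9 206.2]
  remote 0.63 [498.8 266.6  22.6] [275.5 210.1]
  caddy 0.97 [537.6 -58.8  12.7] [344.2 276.5]
  caddy 0.
[... 552 characters left out ...]
35753539804034 241.78168407487198 -0.0818073552607102 [114.8 542.8 374.2]
  remote 0.77 [276.5 219.7  27.9] [ 81.6 379.1]
  remote 0.65 [448.6 441.7  29.6] [343.6 448.4]
  remote 0.65 [265.2 428.7  28.3] [263.7 307.9]
  remote 0.64 [429.9 301.9  19.9] [219.7 462. ]
{'t': 1.5, 'qpos': array([ 57.2,  21.8,  74.3,  -0. ,  83.9, -12.3]), 'joint_velocities': array([-0. ,  0.1,  0. ,  0. , -0.1, -0. ]), 'tau': array([ -0. , -44.8, -23.1,  -0. ,   0. ,   0. ]), 'eef_pos': array([192.6, 515.1, 404.7]), 'orientation': array([[-0.9,  0.4, -0. ],
       [ 0.4,  0.9, -0. ],
       [ 0. , -0. , -1. ]]), 'force': array([-0.5, -1.1,  0.8]), 'torque': array([ 0., -0., -0.]), 'finger_gap': 85.18199310494526}
```

View pics/top0.png

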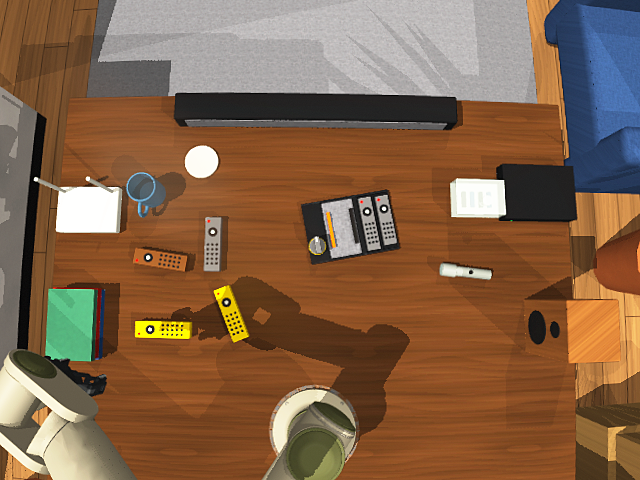

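View pics/side0.png

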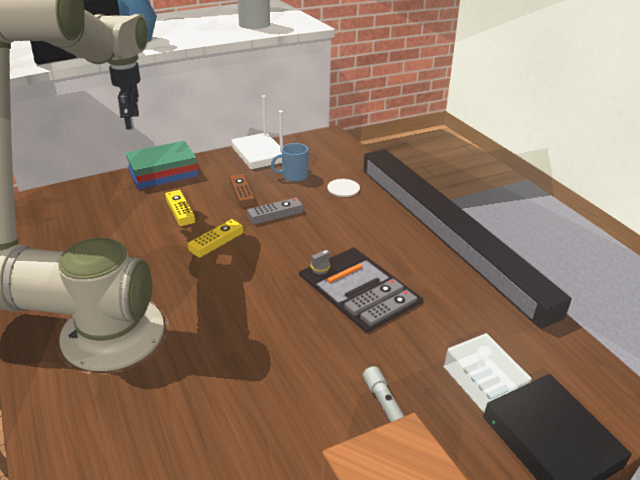

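View pics/wrist0.png

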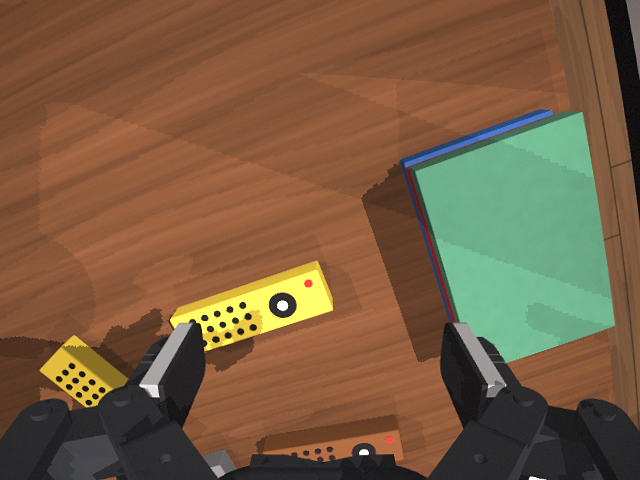

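Candidates for the remote (top view): brown (160,259), yellow (163,329), yellow (231,313), grey (213,243), and the slim greys in the caddy (370,222), (386,220). By the description it is the loose grey one at (213,243). I'll check that in a crop.

Run:
```python
import cv2
a=cv2.imread('pics/top0.png');b=cv2.imread('pics/side0.png')
cv2.imwrite('pics/c1.png',cv2.resize(a[205:285,185:245],None,fx=7,fy=7,interpolation=cv2.INTER_CUBIC))
cv2.imwrite('pics/c2.png',cv2.resize(a[180:275,290:410],None,fx=6,fy=6,interpolation=cv2.INTER_CUBIC))
```

```text
(no output)
```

View pics/c1.png

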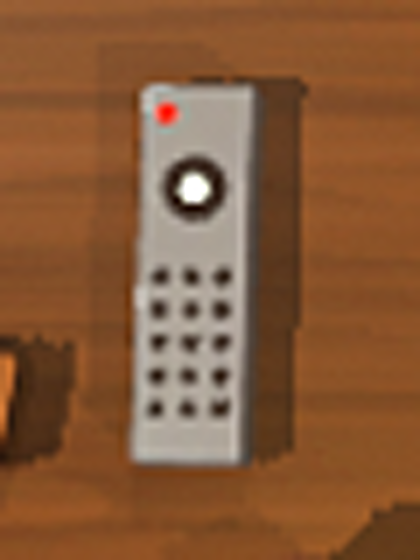

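View pics/c2.png

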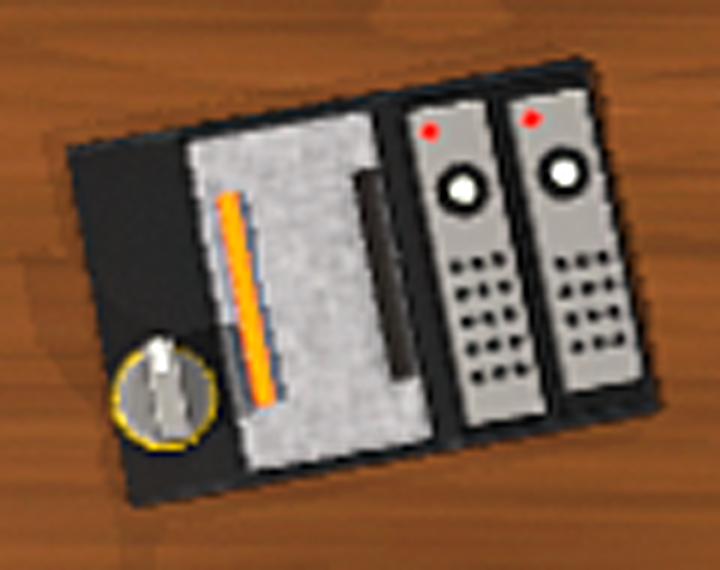

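The crop shows the loose thick grey remote with black buttons, so the choice stands. Next I work out rough poses and the first move.

Run:
```python
from h import *
np.set_printoptions(precision=2,suppress=True)
s=bot.observe();R=s['orientation'];print(R, np.degrees(np.arctan2(R[1,0],R[0,0])))
f=bot.grab_frame('top')
c=[atz(f,u/7+185,v/7+205,26) for u,v in [(142,86),(253,86),(243,465),(132,465)]]
print(np.array(c),np.mean(c,0))
w=bot.grab_frame('wrist')
Rw=np.array(w['R']);o=-Rw.T@w['t']
print('cam in tool',R.T@(o-s['eef_pos']),'axis tool',R.T@Rw[2], 'centre ground',atz(w,322,242,0))
for n,(u,v),z in [('slotcorn',(187,142),6),('slot',(368,112),6),('slot',(433,437),6),('slot',(250,470),6),('knob',(165,390),58),('cad',(68,148),12),('cad',(592,60),12),('cad',(660,408),12),('cad',(132,505),12)]:
    print(n,atz(f,u/6+290,v/6+180,z))
```

```text
[[-0.94  0.35 -0.  ]
 [ 0.35  0.94 -0.  ]
 [ 0.   -0.   -1.  ]] 159.5007608218068
[[575.47 304.82  26.  ]
 [575.76 260.68  26.  ]
 [426.21 259.93  26.  ]
 [425.78 303.43  26.  ]] [500.81 282.21  26.  ]
cam in tool [82.59 -1.35 30.48] axis tool [-0.32 -0.    0.95] centre ground [233.05 498.04   0.  ]
slotcorn [620.55 -16.35   6.  ]
slot [ 635.91 -101.82    6.  ]
slot [ 482.01 -131.49    6.  ]
slot [466.04 -46.23   6.  ]
knob [497.23  -5.48  58.  ]
cad [615.9   39.49  12.  ]
cad [ 661.05 -207.76   12.  ]
cad [ 495.72 -237.12   12.  ]
cad [449.01   8.41  12.  ]
```

Emit:
carry_out(
  increments="-46 -14 0 0 0 -4.2 85; -92 -28 0 0 0 -8.4 85; -138 -42 0 0 0 -12.6 85; -184 -56 0 0 0 -16.8 85; -230 -70 0 0 0 -20.9 85",
)

```text
t: 2.1
eef_pos: [384.8, 367.6, 404.9]
orientation: [[-1.0, -0.01, 0.0], [-0.01, 1.0, 0.0], [-0.0, 0.0, -1.0]]
force: [-0.4, 1.5, -0.0]
finger_gap: 84.8
```

```bash
cat >> h.py <<'E'
from scipy.spatial.transform import Rotation as Ro
def delta(p,yaw):
    s=bot.observe();R=s['orientation']
    T=Ro.from_euler('z',yaw,degrees=True).as_matrix()@np.diag([1,-1,-1.])
    np.set_printoptions(precision=2,suppress=True)
    print('t',round(s['t'],2),'eef',s['eef_pos'],'yaw',np.degrees(np.arctan2(R[1,0],R[0,0])),'q',s['qpos'],'gap',s['finger_gap'],'F',s['force'],'M',s['torque'])
    print('shift',R.T@(np.array(p)-s['eef_pos']),'rot',Ro.from_matrix(R.T@T).as_rotvec(degrees=True))
E
python3 -c "
from h import *
delta([501,282,404],180.4)"
```

```text
t 2.1 eef [384.8  367.63 404.88] yaw -179.42080411713215 q [ 30.94  20.01  77.14   0.    82.84 -59.64] gap 84.82158455085022 F [-0.39  1.5  -0.05] M [0.01 0.01 0.04]
shift [-115.33  -86.8     0.89] rot [0.01 0.02 0.18]
```

Emit:
carry_out(
  increments="-39 -29 18 0 0 0 85; -78 -58 36 0 0 0 85; -115 -87 54 0 0 0 85; -115 -87 54 0 0 0 85; -115 -87 54 0 0 0 85",
)

```text
t: 2.6
eef_pos: [499.9, 282.1, 350.0]
orientation: [[-1.0, -0.005, -0.001], [-0.005, 1.0, -0.0], [0.001, -0.0, -1.0]]
force: [-1.3, 0.5, 1.4]
finger_gap: 84.7
```

```bash
python3 -c "
from h import *
f=save('wrist','w1');
for d in bot.look_for('remote','wrist'): print(d, proj(f,d['centre']))
import pickle; pickle.dump(f,open('w1.pkl','wb'))
delta([501,282,350],180.4)"
```

```text
{'centre': [373.7, 244.6, 28.3], 'score': 0.95} [266.60578703  32.35625038]
{'centre': [494.1, 283.0, 27.4], 'score': 0.7} [325.56641899 214.28952076]
{'centre': [459.1, 421.4, 29.2], 'score': 0.58} [522.81799856 168.0794225 ]
t 2.7 eef [498.52 283.44 351.23] yaw -179.557757739373 q [ 17.79  26.58  75.68   0.02  77.72 -72.65] gap 85.11010676390518 F [-0.54  0.56 -0.4 ] M [ 0.06 -0.07 -0.  ]
shift [-2.47 -1.46  1.23] rot [0.02 0.02 0.04]
```

View pics/w1.png

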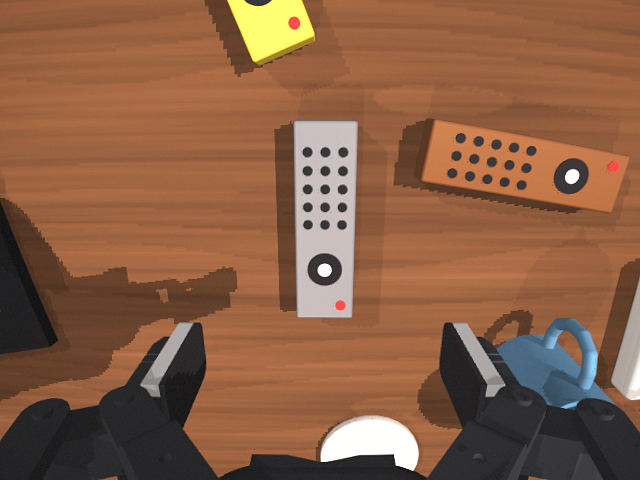

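Wrist view: the grey remote is under the gripper, corners about (294,122), (357,122), (352,317), (297,317). Brown remote on the right, mug and coaster in the lower right.

```bash
python3 -c "
from h import *
np.set_printoptions(precision=1,suppress=True)
import pickle; w=pickle.load(open('w1.pkl','rb')); f=bot.grab_frame('top')
W=[(352,317),(297,317),(294,122),(357,122)]
W=[(297,317),(352,317),(357,122),(294,122)]
T=[(142,86),(253,86),(243,465),(132,465)]
# red LED: wrist right-bottom (340,305), top crop (167,113)
W=[(352,317),(297,317),(294,122),(357,122)]
for a,b in zip(W,T): print(atz(w,*a,26), tri([(w,*a),(f,b[0]/7+185,b[1]/7+205)]))
c=np.array([atz(w,*a,26) for a in W]);print(c.mean(0)); d=(c[0]+c[1]-c[2]-c[3]);print(np.degrees(np.arctan2(d[1],d[0])),np.linalg.norm(d)/2)
delta([501,282,350],180.4)"
```

```text
[577.7 304.3  26. ] [574.6 303.7  31.4]
[577.8 261.1  26. ] [575.7 260.7  28.9]
[430.  261.2  26. ] [428.3 260.9  20.8]
[429.8 303.9  26. ] [427.9 304.2  22.5]
[503.8 282.6  26. ]
0.06471994541301132 147.87592026421234
t 2.75 eef [498.25 283.7  351.46] yaw -179.5215301585983 q [ 17.83  26.55  75.68   0.01  77.71 -72.65] gap 85.10070986105384 F [0.45 0.11 0.02] M [-0.03  0.05  0.02]
shift [-2.73 -1.72  1.46] rot [0.03 0.05 0.08]
```

Emit:
carry_out(
  increments="-3.4 -0.4 45 0 0 0 85; -3.4 -0.4 90 0 0 0 85; -3.4 -0.4 130 0 0 0 75; -3.4 -0.4 155 0 0 0 70; -3.4 -0.4 166.7 0 0 0 65",
)

```text
t: 3.25
eef_pos: [501.4, 283.4, 182.6]
orientation: [[-1.0, -0.009, -0.002], [-0.009, 1.0, -0.001], [0.002, -0.001, -1.0]]
force: [0.4, 0.6, 0.8]
finger_gap: 64.9
```

Emit:
carry_out(
  increments="0 0 0 0 0 0 60; 0 0 0 0 0 0 40; 0 0 0 0 0 0 20; 0 0 0 0 0 0 20; 0 0 0 0 0 0 20",
)

```text
t: 3.75
eef_pos: [502.8, 282.8, 186.0]
orientation: [[-1.0, -0.007, 0.003], [-0.007, 1.0, 0.001], [-0.003, 0.001, -1.0]]
force: [-1.8, 1.0, 7.3]
finger_gap: 42.0
```

```bash
python3 -c "
from h import *
save('wrist','w2')
delta([502.5,282.4,184],180.4)"
```

```text
t 3.8 eef [502.81 282.81 186.03] yaw -179.58977536215104 q [ 17.6   38.18  85.97   0.02  55.64 -72.82] gap 42.42098076915792 F [-1.7   1.08  7.2 ] M [0.2  0.24 0.01]
shift [ 0.32 -0.41  2.03] rot [0.08 0.2  0.01]
```

View pics/w2.png

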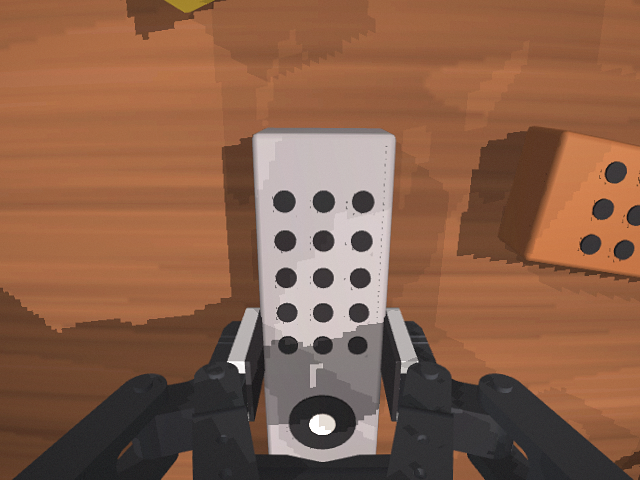

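Emit:
carry_out(
  increments="0 0 -15 0 0 0 20; 0 0 -60 0 0 0 20; 0 -10 -108 0 0 -2 20; -5 -45 -140 0 0 -4 20; -10 -92 -156 0 0 -6 20",
)

```text
t: 4.3
eef_pos: [512.8, 190.7, 344.1]
orientation: [[-0.993, -0.116, 0.007], [-0.116, 0.993, 0.001], [-0.007, 0.0, -1.0]]
force: [1.9, -0.1, -1.3]
finger_gap: 42.6
```

```bash
python3 -c "
from h import *
save('side','s1'); 
delta([532.6,24.3,340],190.6)"
```

```text
t 4.35 eef [514.12 184.51 345.4 ] yaw -173.5345037740533 q [  7.35  24.25  80.75  -0.18  74.52 -89.07] gap 42.723530933406245 F [ 4.   -4.42  1.99] M [-0.21 -0.27 -0.05]
shift [  -0.27 -161.25    5.89] rot [-0.19  0.48 -4.14]
```

View pics/s1.png

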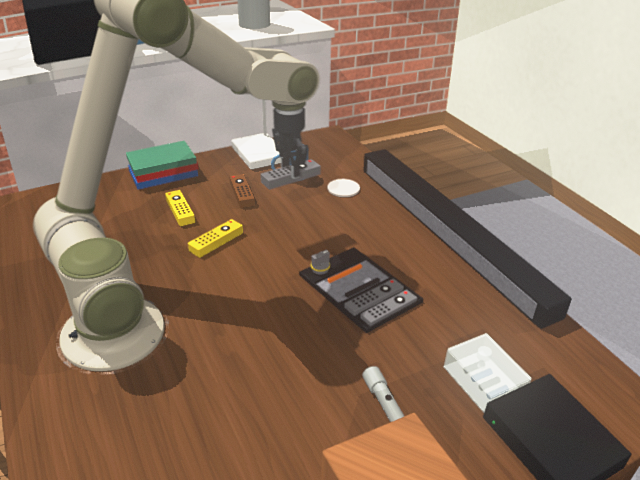

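Emit:
carry_out(
  increments="0 -45 0 0 0 -1.5 20; 0 -90 0 0 0 -3 20; 0 -130 0 0 0 -4.2 20; -0.5 -167.3 0 0 0 -4.2 20; -0.5 -167.3 0 0 0 -4.2 20",
)

```text
t: 4.85
eef_pos: [532.7, 20.7, 340.7]
orientation: [[-0.984, -0.179, 0.002], [-0.179, 0.984, -0.001], [-0.001, -0.002, -1.0]]
force: [-0.2, 1.4, -1.5]
finger_gap: 42.6
```

Emit:
carry_out(
  increments="0 0 0 0 0 0 20; 0 0 0 0 0 0 20; 0 0 0 0 0 0 20; 0 0 0 0 0 0 20; 0 0 0 0 0 0 20",
)

```text
t: 5.35
eef_pos: [532.2, 25.0, 340.1]
orientation: [[-0.983, -0.185, -0.0], [-0.185, 0.983, -0.0], [0.0, -0.0, -1.0]]
force: [-0.1, -0.5, -1.4]
finger_gap: 42.4
```

```bash
python3 -c "
from h import *
import pickle
f=save('wrist','w3'); pickle.dump(f,open('w3.pkl','wb'))
delta([532.6,24.3,340],190.6)"
```

```text
t 5.4 eef [532.28  24.8  340.05] yaw -169.35680691254615 q [ -10.07   23.37   83.25    0.     73.39 -110.71] gap 42.06886115461766 F [ 0.36  0.64 -1.37] M [-0.01  0.01 -0.  ]
shift [-0.22 -0.55  0.05] rot [-0.    0.    0.04]
```

View pics/w3.png

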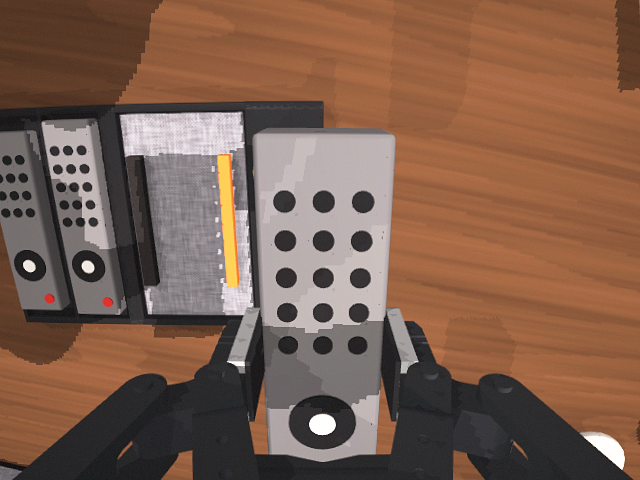

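Run:
```python
import cv2
a=cv2.imread('pics/w3.png')
cv2.imwrite('pics/c3.png',cv2.resize(a[90:335,100:270],None,fx=2.4*1,fy=2.4,interpolation=cv2.INTER_CUBIC))
```

```text
(no output)
```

View pics/c3.png

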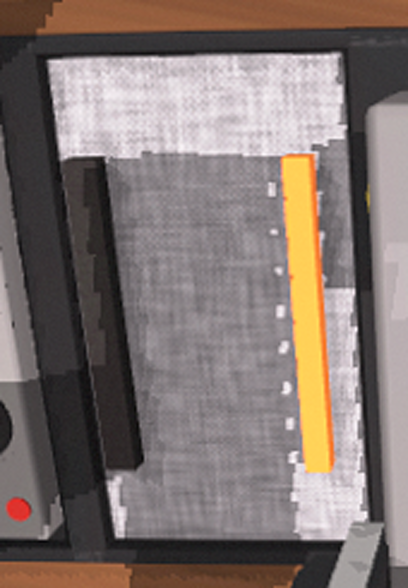

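Emit:
carry_out(
  increments="0 -45 0 0 0 0 20; 0 -90 0 0 0 0 20; 0 -135 0 0 0 0 20; 0 -180 0 0 0 0 20; 0 -190 0 0 0 0 20",
)

```text
t: 5.9
eef_pos: [567.7, -166.4, 339.6]
orientation: [[-0.984, -0.18, 0.0], [-0.18, 0.984, -0.001], [-0.0, -0.001, -1.0]]
force: [-0.1, 0.6, -1.5]
finger_gap: 42.4
```

Emit:
carry_out(
  increments="0 0 0 0 0 0 20; 0 0 0 0 0 0 20; 0 0 0 0 0 0 20; 0 0 0 0 0 0 20; 0 0 0 0 0 0 20",
)

```text
t: 6.4
eef_pos: [567.3, -161.5, 340.2]
orientation: [[-0.983, -0.185, 0.0], [-0.185, 0.983, -0.0], [-0.0, -0.0, -1.0]]
force: [0.1, -0.2, -1.7]
finger_gap: 42.4
```

```bash
python3 -c "
from h import *
import pickle
f=save('wrist','w4'); pickle.dump(f,open('w4.pkl','wb'))
delta([532.6,24.3,340],190.6)"
```

```text
t 6.45 eef [ 567.27 -161.74  340.17] yaw -169.3477741229499 q [ -27.4    28.72   73.85    0.     77.43 -128.06] gap 41.99212192874042 F [ 0.29 -0.33 -1.  ] M [-0.03 -0.01  0.03]
shift [ -0.31 189.24   0.17] rot [-0.    0.01  0.05]
```

View pics/w4.png

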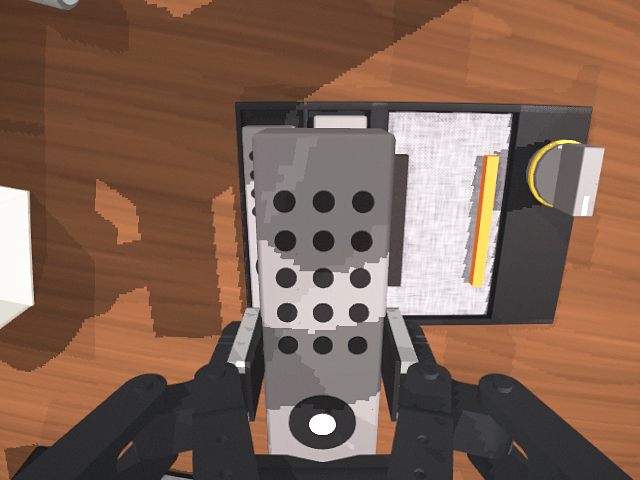

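Run:
```python
import cv2
a=cv2.imread('pics/w4.png')
cv2.imwrite('pics/c4.png',cv2.resize(a[90:335,380:610],None,fx=2.4*1,fy=2.4,interpolation=cv2.INTER_CUBIC))
```

```text
(no output)
```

View pics/c4.png

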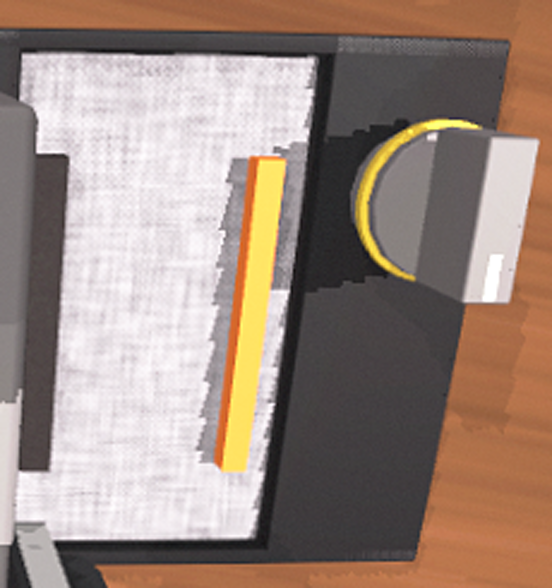

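Run:
```python
from h import *
import pickle
np.set_printoptions(precision=1,suppress=True)
a=pickle.load(open('w3.pkl','rb'));b=pickle.load(open('w4.pkl','rb'))
A=lambda u,v:(a,100+u/2.4,90+v/2.4)
B=lambda u,v:(b,380+u/2.4,90+v/2.4)
P={}
for n,x,y in [('jf-',(282,155),(258,157)),('jf+',(305,470),(223,470)),('jb-',(311,155),(286,157)),('jb+',(329,470),(246,470))]:
    P[n]=tri([A(*x),B(*y)]);print(n,P[n],atz(*A(*x),14.5),atz(*B(*y),14.5))
m=(P['jf-']+P['jf+'])/2; d=P['jf+']-P['jf-']; print('jawmid',m,'yaw',np.degrees(np.arctan2(d[1],d[0])),np.linalg.norm(d))
p=[atz(*B(69,155),14.5),atz(*B(50,470),14.5)];d=p[1]-p[0];print('pad',p,np.degrees(np.arctan2(d[1],d[0])))
# wall top outer caddy edges & floor corners
for n,q in [('floor w3 tl',A(48,58)),('tr',A(345,52)),('bl',A(113,537))]: print(n,atz(*q,6))
for n,q in [('floor w4 tr',B(320,55)),('br',B(258,540))]: print(n,atz(*q,6))
for n,q in [('bar w4 tl',B(489,137)),('tr',B(539,139)),('br',B(510,303)),('bl',B(463,302))]: print(n,atz(*q,58))
th=np.radians(10.8);ex=np.array([np.cos(th),np.sin(th)]);ey=np.array([-ex[1],ex[0]])
print('origin from jaw',m[:2]-26*ey)
```

```text
jf- [499.  -57.   13.9] [498.8 -56.9  14.5] [499.1 -57.2  14.5]
jf+ [596.8 -38.6  15.7] [597.2 -38.8  14.5] [597.5 -37.9  14.5]
jb- [497.4 -48.6  13.8] [497.3 -48.5  14.5] [497.4 -48.9  14.5]
jb+ [595.5 -31.   15.5] [595.8 -31.2  14.5] [596.2 -30.4  14.5]
jawmid [547.9 -47.8  14.8] yaw 10.66281568710913 99.55755387699091
pad [array([ 509.4, -112.3,   14.5]), array([607.6, -93.5,  14.5])] 10.791224889172824
floor w3 tl [ 483.8 -131.2    6. ]
tr [467.3 -44.1   6. ]
bl [ 639.3 -102.9    6. ]
floor w4 tr [466.9 -44.    6. ]
br [623.8 -13.7   6. ]
bar w4 tl [480.  -17.1  58. ]
tr [477.5  -3.5  58. ]
br [520.1   5.   58. ]
bl [522.5  -8.3  58. ]
origin from jaw [552.8 -73.3]
```

Run:
```python
from h import *
import pickle
b=pickle.load(open('w4.pkl','rb'))
im=cv2.imread('pics/w4.png')
cv2.imwrite('pics/c5.png',cv2.resize(im[110:220,230:420],None,fx=4,fy=4,interpolation=cv2.INTER_CUBIC))
s=bot.observe()
for v in (128,132,136,138,140):
  for z in (157,159,161):
    X=atz(b,323,v,s['eef_pos'][2]-z); print(v,z,s['orientation'].T@(X-s['eef_pos']))
```

```text
128 157 [ 75.68009639  -0.70764907 156.99226803]
128 159 [ 75.56070209  -0.70436131 158.99228016]
128 161 [ 75.44130779  -0.70107355 160.99229228]
132 157 [ 74.53207896  -0.70770266 156.99238577]
132 159 [ 74.39454073  -0.70441575 158.99239975]
132 161 [ 74.2570025   -0.70112884 160.99241374]
136 157 [ 73.37861836  -0.70775354 156.99250406]
136 159 [ 73.22285017  -0.70446743 158.99251991]
136 161 [ 73.06708198  -0.70118133 160.99253577]
138 157 [ 72.79981701  -0.70777795 156.99256342]
138 159 [ 72.63490111  -0.70449223 158.99258021]
138 161 [ 72.4699852   -0.70120651 160.992597  ]
140 157 [ 72.2196189   -0.70780169 156.99262292]
140 159 [ 72.04553321  -0.70451634 158.99264065]
140 161 [ 71.87144752  -0.701231   160.99265839]
```

View pics/c5.png

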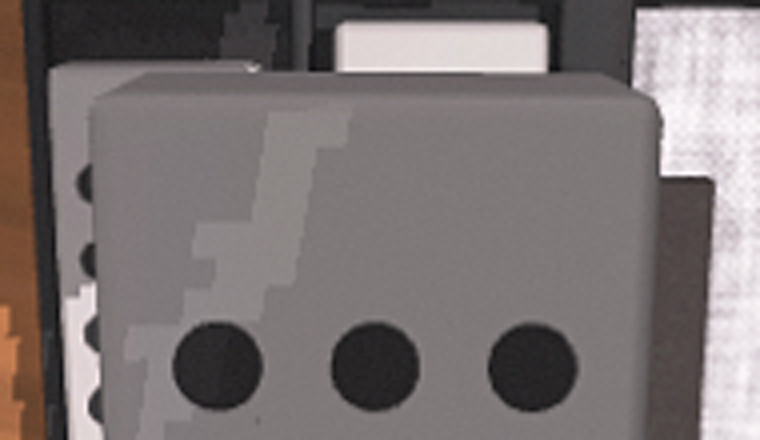

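Emit:
carry_out(
  increments="-1 40 0 0 0 0 20; -1.9 80 20 0 0 -0.15 20; -1.9 88.9 60 0 0 -0.15 20; -1.9 88.9 100 0 0 -0.15 20; -1.9 88.9 100 0 0 -0.15 20",
)

```text
t: 6.95
eef_pos: [551.8, -73.8, 236.1]
orientation: [[-0.982, -0.187, -0.009], [-0.187, 0.982, 0.003], [0.008, 0.005, -1.0]]
force: [-0.3, 1.7, -1.6]
finger_gap: 42.3
```

Emit:
carry_out(
  increments="0 0 0 0 0 0 20; 0 0 0 0 0 0 20; 0 0 10 0 0 0 20; 0 0 20 0 0 0 20; 0 0 20 0 0 0 20",
)

```text
t: 7.45
eef_pos: [552.5, -74.7, 218.8]
orientation: [[-0.983, -0.186, -0.002], [-0.186, 0.983, 0.001], [0.002, 0.001, -1.0]]
force: [0.2, -0.4, -1.7]
finger_gap: 42.4
```

```bash
python3 -c "
from h import *
import pickle
f=save('wrist','w5');save('side','s5'); pickle.dump(f,open('w5.pkl','wb'))
delta([553.1,-74.8,194],190.75)
im=cv2.imread('pics/s5.png');cv2.imwrite('pics/c6.png',cv2.resize(im[200:340,270:430],None,fx=4.5,fy=4.2))"
```

```text
t 7.55 eef [552.79 -74.76 219.82] yaw -169.25853567295923 q [ -19.86   34.01   87.56    0.     58.47 -120.6 ] gap 42.33175131777843 F [ 0.35 -0.36 -1.22] M [ 0.   -0.03  0.04]
shift [-0.31 -0.11 25.82] rot [ 0.02 -0.03 -0.01]
```

View pics/w5.png

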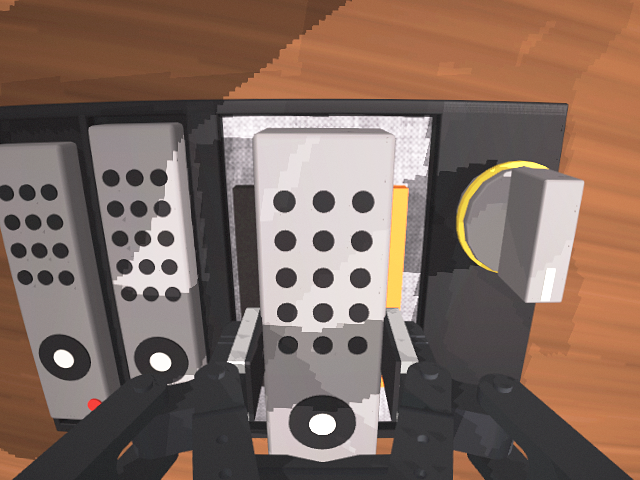

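View pics/c6.png

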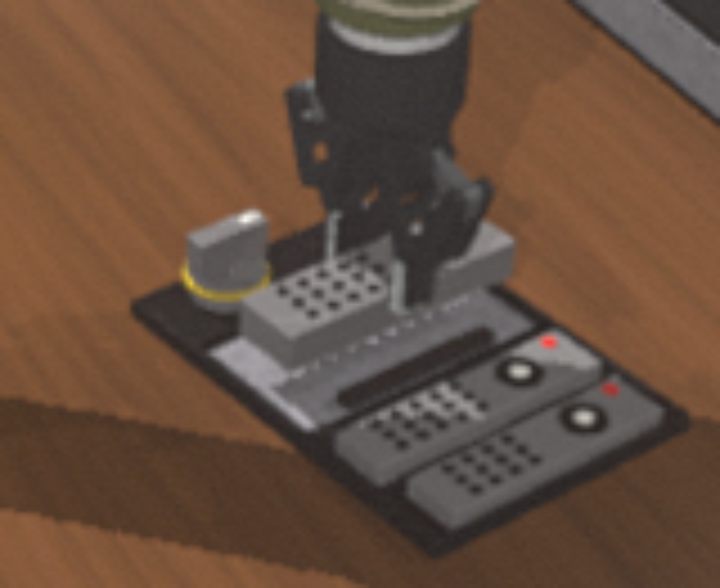

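Emit:
carry_out(
  increments="0 0 8 0 0 0 20; 0 0 16 0 0 0 20; 0 0 22 0 0 0 20; 0 0 25 0 0 0 20; 0 0 26 0 0 0 20",
)

```text
t: 8.05
eef_pos: [552.7, -74.7, 193.5]
orientation: [[-0.982, -0.187, -0.001], [-0.187, 0.982, 0.0], [0.001, 0.0, -1.0]]
force: [-0.8, 0.4, -1.4]
finger_gap: 42.6
```

Emit:
carry_out(
  increments="0 0 0 0 0 0 20; 0 0 1 0 0 0 20; 0 0 2 0 0 0 20; 0 0 2.5 0 0 0 20; 0 0 2.5 0 0 0 20",
)

```text
t: 8.55
eef_pos: [552.8, -74.7, 192.0]
orientation: [[-0.982, -0.187, 0.001], [-0.187, 0.982, -0.0], [-0.001, -0.0, -1.0]]
force: [-1.7, -0.5, 4.2]
finger_gap: 42.3
```

```bash
python3 -c "
from h import *
f=save('wrist','w6');save('side','s6')
delta([553.1,-74.8,190],190.75)
im=cv2.imread('pics/s6.png');cv2.imwrite('pics/c6b.png',cv2.resize(im[200:340,270:430],None,fx=4.5,fy=4.2))"
```

```text
t 8.65 eef [552.79 -74.7  192.05] yaw -169.2517810258009 q [ -19.86   36.34   88.92   -0.     54.7  -120.6 ] gap 41.95364642686532 F [-2.01 -0.09  5.27] M [0.19 0.3  0.  ]
shift [-0.28 -0.16  2.05] rot [-0.02  0.03 -0.  ]
```

View pics/c6b.png

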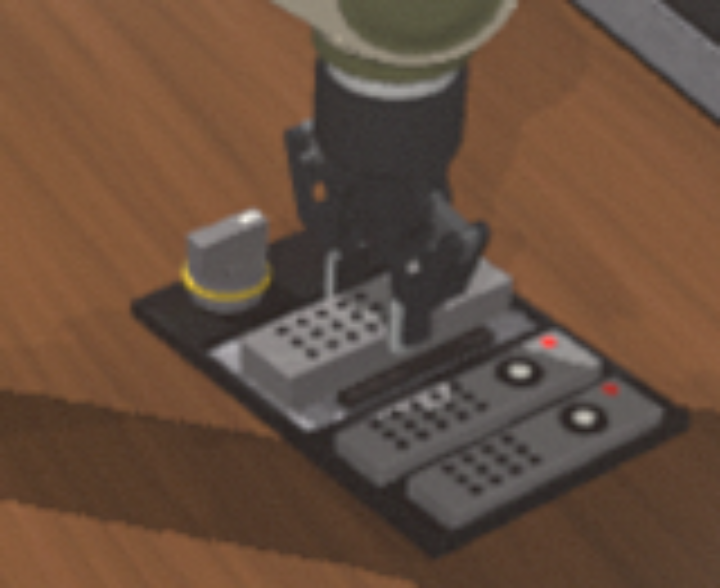

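Emit:
carry_out(
  increments="0 0 0 0 0 0 48; 0 0 0 0 0 0 54; 0 0 -2 0 0 0 58; 0 0 -5 0 0 0 60; 0 0 -10 0 0 0 60",
)

```text
t: 9.15
eef_pos: [552.8, -74.7, 201.7]
orientation: [[-0.982, -0.186, -0.0], [-0.186, 0.982, 0.0], [0.0, 0.0, -1.0]]
force: [-0.2, 0.5, 0.5]
finger_gap: 60.1
```

Emit:
carry_out(
  increments="0 0 -30 0 0 0 60; 0 0 -75 0 0 0 60; 0 0 -110 0 0 0 60; 0 0 -130 0 0 0 60; 0 0 -130 0 0 0 60",
)

```text
t: 9.65
eef_pos: [552.9, -74.6, 334.9]
orientation: [[-0.982, -0.187, 0.006], [-0.187, 0.982, -0.002], [-0.006, -0.003, -1.0]]
force: [0.2, -0.3, -0.3]
finger_gap: 60.2
```

```bash
python3 -c "
from h import *
import pickle
f=save('wrist','w7');pickle.dump(f,open('w7.pkl','wb'))
delta([499.6,-6,330],190.75)"
```

```text
t 9.7 eef [552.64 -74.59 332.77] yaw -169.24629481476723 q [ -19.85   26.07   79.92   -0.     73.85 -120.6 ] gap 59.846268932812215 F [ 0.01 -0.31 -0.36] M [-0.05  0.01  0.02]
shift [39.32 77.29  2.56] rot [-0.08  0.14  0.  ]
```

View pics/w7.png

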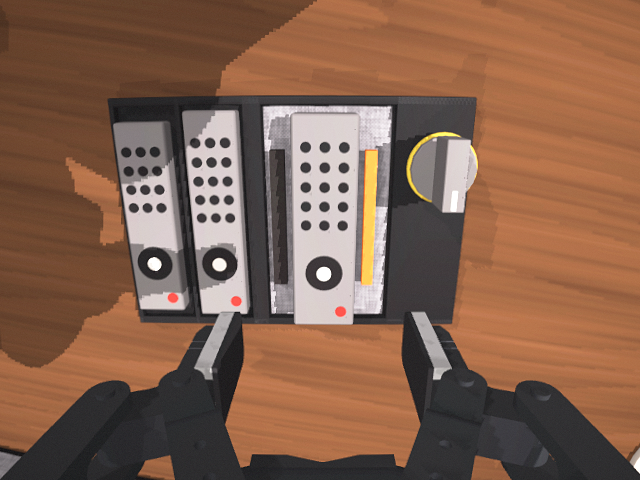

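The remote lies between the pad (278) and the orange jaw (369), corners about (292,113), (359,113), (352,324), (294,324). Next I check its pose.

Run:
```python
from h import *
import pickle
np.set_printoptions(precision=1,suppress=True)
w=pickle.load(open('w7.pkl','rb'))
th=np.radians(10.75);ex=np.array([np.cos(th),np.sin(th)]);ey=np.array([-ex[1],ex[0]]);o=np.array([552.8,-73.3])
for z in (32,38):
  c=np.array([atz(w,*q,z)[:2]-o for q in [(292,113),(359,113),(352,324),(294,324)]])
  print(z,np.c_[c@ex,c@ey])
f=bot.grab_frame('side');cv2.imwrite('pics/c8.png',cv2.resize(f['frame'][230:340,290:430,::-1],None,fx=5,fy=5))
```

```text
32 [[-74.8 -22.3]
 [-74.7  19.5]
 [ 74.1  18.3]
 [ 74.1 -24.3]]
38 [[-74.9 -21.9]
 [-74.9  19. ]
 [ 70.6  17.9]
 [ 70.6 -23.9]]
```

View pics/c8.png

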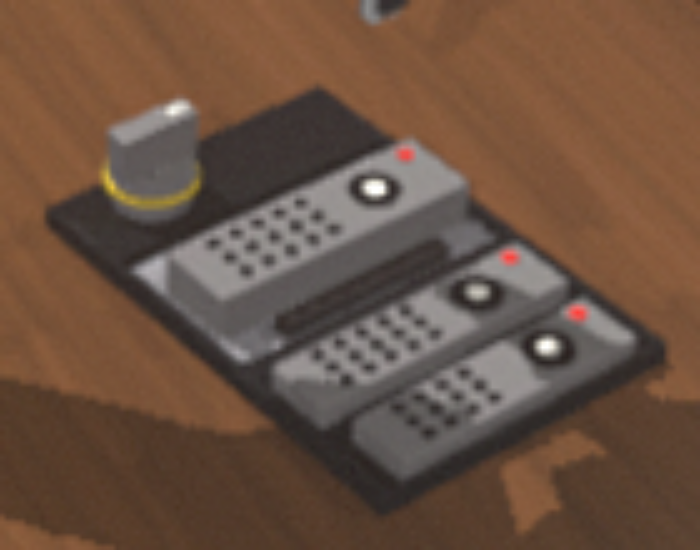

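Emit:
carry_out(
  increments="18 35 0 0 0 0 60; 36 70 0 0 0 0 60; 39.7 77.6 0 0 0 0 60; 39.7 77.6 0 0 0 0 60; 39.7 77.6 0 0 0 0 60",
)

```text
t: 10.25
eef_pos: [499.9, -6.4, 331.1]
orientation: [[-0.982, -0.186, -0.0], [-0.186, 0.982, -0.0], [0.0, -0.0, -1.0]]
force: [0.2, 0.3, 0.6]
finger_gap: 59.9
```

Emit:
carry_out(
  increments="0 0 0 0 0 0 60; 0 0 0 0 0 0 60; 0 0 0 0 0 0 60; 0 0 0 0 0 0 60; 0 0 0 0 0 0 60",
)

```text
t: 10.75
eef_pos: [499.4, -6.0, 331.5]
orientation: [[-0.982, -0.186, -0.0], [-0.186, 0.982, -0.0], [0.0, -0.0, -1.0]]
force: [0.1, 0.7, 0.8]
finger_gap: 60.0
```

```bash
python3 -c "
from h import *
import pickle
f=save('wrist','w8');pickle.dump(f,open('w8.pkl','wb'))
im=cv2.imread('pics/w8.png');cv2.imwrite('pics/c9.png',cv2.resize(im[130:270,250:400],None,fx=4,fy=4,interpolation=cv2.INTER_CUBIC))
for d in bot.look_for('knob_grip','wrist'): print(d)
delta([499.6,-6,330],190.75)"
```

```text
{'centre': [496.3, -11.1, 29.9], 'score': 0.72}
{'centre': [490.0, -7.0, 33.6], 'score': 0.52}
t 10.85 eef [499.33  -5.88 331.54] yaw -169.25125215142197 q [ -14.28   20.8    89.15   -0.     70.04 -115.03] gap 60.16446535141178 F [-0.8  -0.4   0.54] M [ 0.   -0.02 -0.03]
shift [-0.24 -0.16  1.54] rot [-0.  0. -0.]
```

View pics/w8.png

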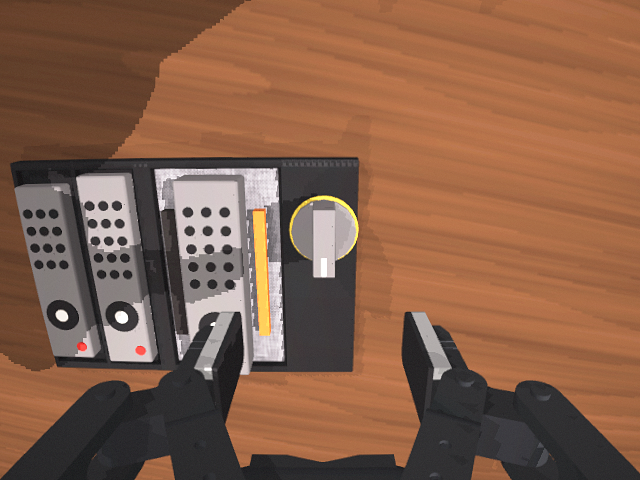

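View pics/c9.png

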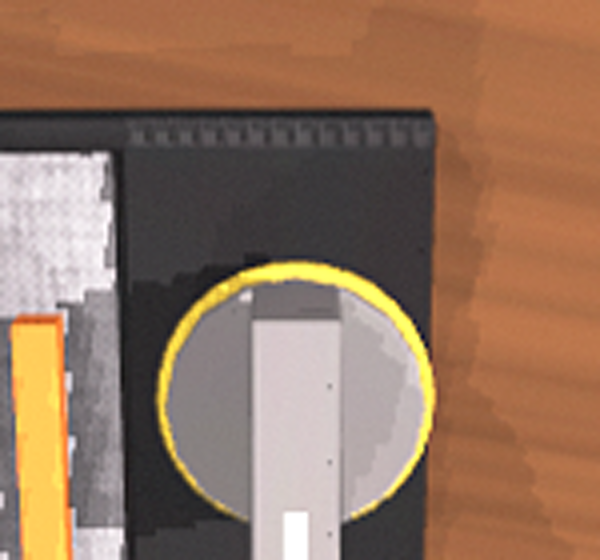

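Run:
```python
from h import *
import pickle
np.set_printoptions(precision=1,suppress=True)
w=pickle.load(open('w8.pkl','rb'));im=cv2.imread('pics/w8.png');cv2.imwrite('pics/c10.png',cv2.resize(im[195:295,295:355],None,fx=6,fy=6,interpolation=cv2.INTER_CUBIC))
c=np.array([atz(w,*q,58) for q in [(313,210),(335,210),(335,278),(313,278)]]);print(c,c.mean(0))
d=c[2]+c[3]-c[0]-c[1];print(np.degrees(np.arctan2(d[1],d[0])),np.linalg.norm(d)/2)
b=pickle.load(open('w4.pkl','rb'));B=lambda u,v:(b,380+u/2.4,90+v/2.4)
for q,p in zip([(313,210),(313,278),(335,278),(335,210)],[(489,137),(463,302),(510,303),(539,139)]): print(tri([(w,*q),B(*p)]))
```

```text
[[479.7 -16.5  58. ]
 [477.3  -3.6  58. ]
 [520.4   4.9  58. ]
 [523.   -8.7  58. ]] [500.1  -6.   58. ]
10.76822832792836 43.974260049952655
[480.  -16.5  57.1]
[522.5  -8.8  58.8]
[520.2   4.9  58.3]
[477.4  -3.6  58. ]
```

View pics/c10.png

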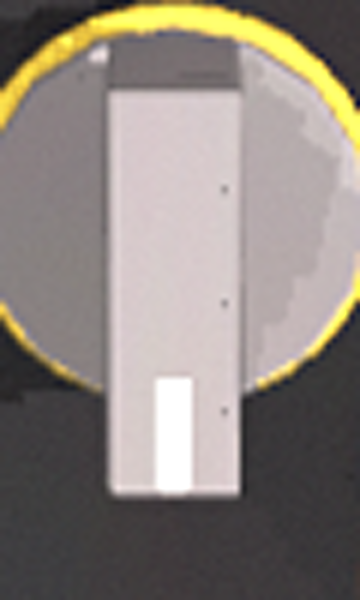

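Emit:
carry_out(
  increments="-0.5 0 45 0 0 0 50; -0.5 0 85 0 0 0 40; -0.5 0 110 0 0 0 40; -0.5 0 121.5 0 0 0 40; -0.5 0 121.5 0 0 0 40",
)

```text
t: 11.35
eef_pos: [499.8, -5.8, 209.2]
orientation: [[-0.982, -0.186, -0.002], [-0.186, 0.982, 0.001], [0.002, 0.001, -1.0]]
force: [0.4, -0.6, -0.5]
finger_gap: 40.1
```

```bash
python3 -c "
from h import *
f=save('wrist','w9');g=save('side','s9');cv2.imwrite('pics/c11.png',cv2.resize(g['frame'][200:310,270:400,::-1],None,fx=5,fy=5))
delta([500.1,-6,210],190.75)"
```

```text
t 11.45 eef [500.21  -5.84 211.03] yaw -169.25050198542152 q [ -14.25   30.59   97.46    0.     51.85 -115.01] gap 39.8759846276981 F [-0.34 -0.79 -0.08] M [ 0.02 -0.03 -0.03]
shift [ 0.14 -0.13  1.03] rot [-0.04  0.09 -0.  ]
```

View pics/w9.png

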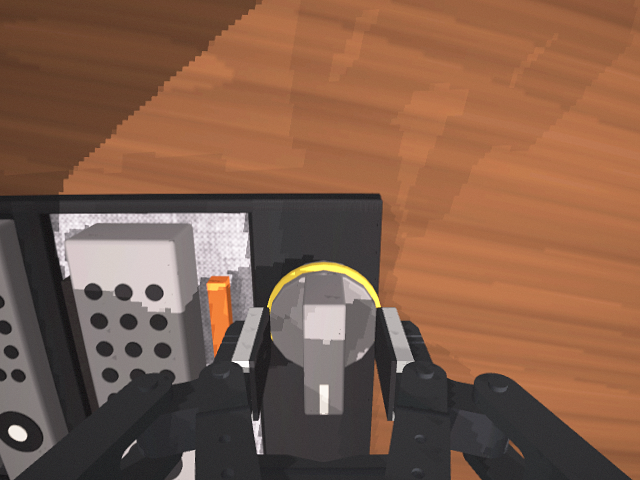

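View pics/c11.png

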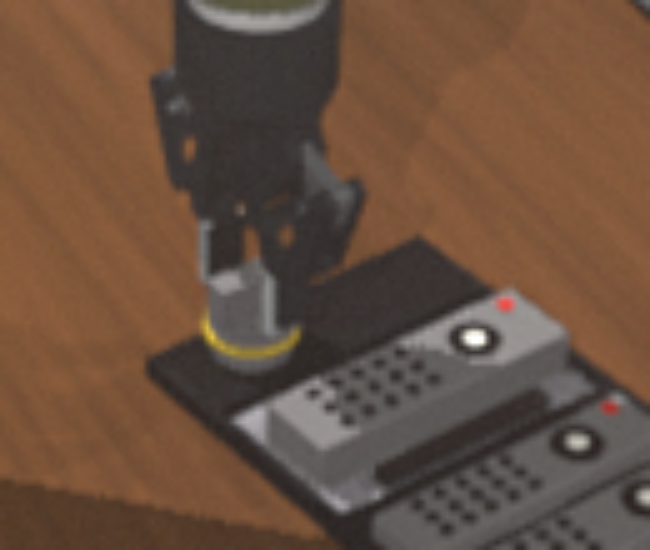

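The fingers straddle the bar (bar top at columns 304–343, centred). I'll close on it.

Emit:
carry_out(
  increments="0 0 0 0 0 0 25; 0 0 0 0 0 0 10; 0 0 0 0 0 0 5; 0 0 0 0 0 0 5; 0 0 0 0 0 0 5",
)

```text
t: 11.95
eef_pos: [499.9, -5.4, 211.4]
orientation: [[-0.982, -0.186, 0.002], [-0.186, 0.982, 0.0], [-0.002, -0.0, -1.0]]
force: [-1.4, 3.6, 7.6]
finger_gap: 12.3
```

```bash
python3 -c "
from h import *
f=save('wrist','w10')
delta([500.1,-6,210],190.75)"
```

```text
t 12.0 eef [499.93  -5.42 211.36] yaw -169.25512745912434 q [ -14.22   30.54   97.49    0.06   51.85 -115.  ] gap 12.62790037582207 F [-1.25  3.96  7.28] M [ 0.65  0.17 -0.08]
shift [-0.06 -0.6   1.36] rot [-0.01  0.13 -0.01]
```

View pics/w10.png

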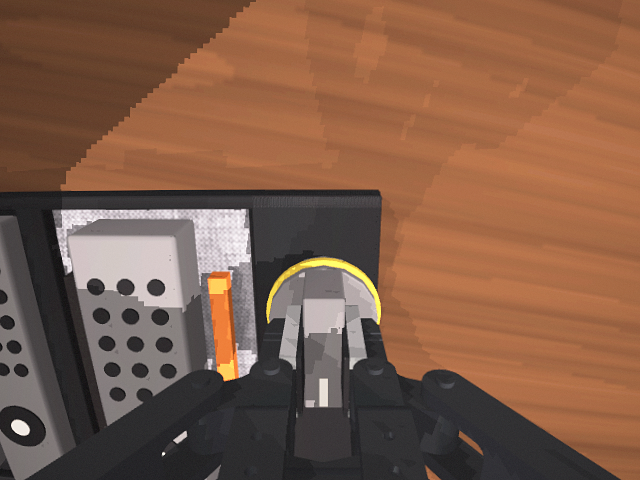

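Emit:
carry_out(
  increments="0 0 0 0 0 5 5; 0 0 0 0 0 12 5; 0 0 0 0 0 20 5; 0 0 0 0 0 28 5; 0 0 0 0 0 35 5",
)

```text
t: 12.5
eef_pos: [499.9, -5.3, 211.4]
orientation: [[-0.91, 0.416, 0.002], [0.416, 0.91, 0.0], [-0.002, 0.001, -1.0]]
force: [0.2, 5.7, 7.5]
finger_gap: 12.6
```

```bash
python3 -c "
from h import *
f=save('wrist','w11')
delta([500.1,-6,210],190.75)"
```

```text
t 12.55 eef [499.88  -5.29 211.35] yaw 155.08933219182038 q [-14.21  30.53  97.5    0.07  51.86 -79.35] gap 12.578328355510811 F [-0.43  5.2   8.29] M [ 0.78  0.2  -0.06]
shift [-0.5  -0.56  1.35] rot [  0.05   0.12 -35.66]
```

View pics/w11.png

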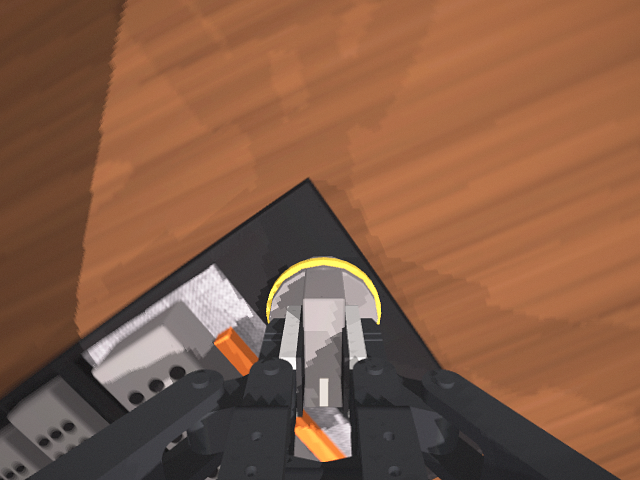

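Emit:
carry_out(
  increments="0 0 0 0 0 7 5; 0 0 0 0 0 14 5; 0 0 0 0 0 21 5; 0 0 0 0 0 26 5; 0 0 0 0 0 30 5",
)

```text
t: 13.05
eef_pos: [499.9, -5.2, 211.4]
orientation: [[-0.582, 0.813, 0.002], [0.813, 0.582, 0.001], [-0.001, 0.002, -1.0]]
force: [-0.1, 6.2, 8.0]
finger_gap: 12.8
```

```bash
python3 -c "
from h import *
delta([500.1,-6,210],190.75)"
```

```text
t 13.05 eef [499.91  -5.16 211.35] yaw 125.5636836086185 q [-14.2   30.54  97.5    0.1   51.85 -49.82] gap 12.758787653834093 F [-0.12  6.21  7.97] M [0.93 0.14 0.08]
shift [-0.79 -0.34  1.35] rot [  0.09   0.11 -65.19]
```

Emit:
carry_out(
  increments="0 0 0 0 0 2 5; 0 0 0 0 0 4 5; 0 0 0 0 0 6 5; 0 0 0 0 0 8 5; 0 0 0 0 0 10 5",
)

```text
t: 13.55
eef_pos: [499.9, -5.1, 211.3]
orientation: [[-0.433, 0.901, 0.002], [0.901, 0.433, 0.001], [-0.0, 0.002, -1.0]]
force: [-0.8, 7.1, 7.0]
finger_gap: 12.8
```

```bash
python3 -c "
from h import *
delta([500.1,-6,210],190.75)"
```

```text
t 13.55 eef [499.94  -5.14 211.35] yaw 115.67352654933943 q [-14.2   30.54  97.49   0.1   51.85 -39.93] gap 12.836277402724948 F [-0.75  7.08  6.98] M [1.11 0.09 0.07]
shift [-0.84 -0.23  1.35] rot [  0.11   0.1  -75.08]
```

Emit:
carry_out(
  increments="0 0 0 0 0 1 5; 0 0 0 0 0 2 5; 0 0 0 0 0 3 5; 0 0 0 0 0 4 5; 0 0 0 0 0 5 5",
)

```text
t: 14.05
eef_pos: [500.0, -5.1, 211.4]
orientation: [[-0.354, 0.935, 0.002], [0.935, 0.354, 0.001], [-0.0, 0.003, -1.0]]
force: [0.2, 6.4, 8.9]
finger_gap: 12.7
```

```bash
python3 -c "
from h import *
delta([500.1,-6,210],190.75)"
```

```text
t 14.05 eef [499.96  -5.13 211.38] yaw 110.71585212560105 q [-14.19  30.54  97.49   0.11  51.85 -34.98] gap 12.739767684065246 F [0.19 6.39 8.94] M [1.11 0.18 0.11]
shift [-0.86 -0.18  1.37] rot [  0.12   0.11 -80.03]
```

Emit:
carry_out(
  increments="0 0 0 0 0 1 5; 0 0 0 0 0 2 5; 0 0 0 0 0 3 5; 0 0 0 0 0 4 5; 0 0 0 0 0 5 5",
)

```text
t: 14.55
eef_pos: [500.0, -5.1, 211.3]
orientation: [[-0.271, 0.963, 0.002], [0.963, 0.271, 0.001], [0.0, 0.003, -1.0]]
force: [1.0, 5.9, 7.6]
finger_gap: 12.7
```

```bash
python3 -c "
from h import *
delta([500.1,-6,210],190.75);f=save('wrist','w12')"
```

```text
t 14.55 eef [499.97  -5.11 211.34] yaw 105.71640222610448 q [-14.19  30.54  97.49   0.11  51.85 -29.98] gap 12.70581948649992 F [1.03 5.94 7.56] M [1.13 0.02 0.13]
shift [-0.89 -0.11  1.34] rot [  0.13   0.1  -85.03]
```

View pics/w12.png

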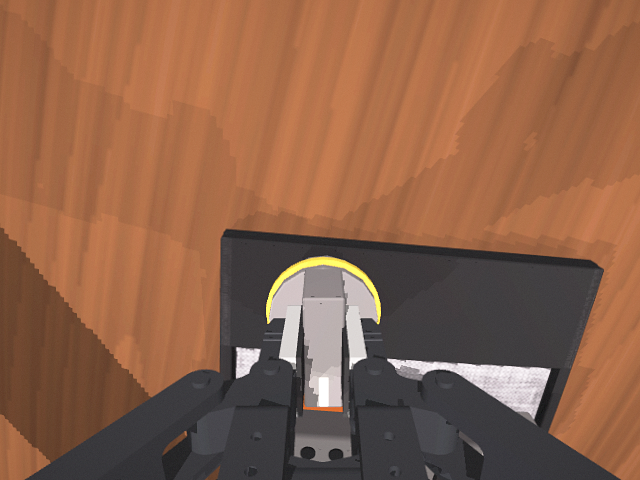

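Emit:
carry_out(
  increments="0 0 0 0 0 1 5; 0 0 0 0 0 2 5; 0 0 0 0 0 3 5; 0 0 0 0 0 4 5; 0 0 0 0 0 5 5",
)

```text
t: 15.1
eef_pos: [500.0, -5.1, 211.4]
orientation: [[-0.186, 0.983, 0.002], [0.983, 0.186, 0.001], [0.0, 0.003, -1.0]]
force: [0.1, 5.8, 7.1]
finger_gap: 12.5
```

```bash
python3 -c "
from h import *
delta([500.1,-6,210],190.75);g=save('side','s12');cv2.imwrite('pics/c12.png',cv2.resize(g['frame'][210:310,270:400,::-1],None,fx=6,fy=6))"
```

```text
t 15.1 eef [499.98  -5.13 211.36] yaw 100.70799951668121 q [-14.19  30.54  97.49   0.11  51.85 -24.97] gap 12.528890647092062 F [0.1  5.8  7.09] M [1.11 0.06 0.11]
shift [-0.88 -0.04  1.36] rot [  0.14   0.1  -90.04]
```

View pics/c12.png

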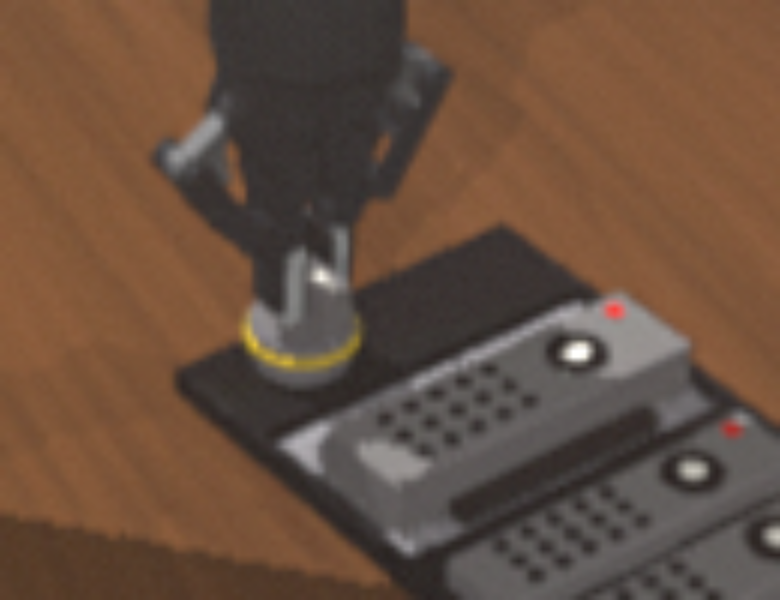

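Emit:
carry_out(
  increments="0 0 0 0 0 1 5; 0 0 0 0 0 2 5; 0 0 0 0 0 3 5; 0 0 0 0 0 4 5; 0 0 0 0 0 5 5",
)

```text
t: 15.65
eef_pos: [500.0, -5.1, 211.3]
orientation: [[-0.1, 0.995, 0.002], [0.995, 0.1, 0.001], [0.001, 0.003, -1.0]]
force: [1.1, 6.2, 6.8]
finger_gap: 12.9
```

```bash
python3 -c "
from h import *
delta([500.1,-6,210],190.75)"
```

```text
t 15.65 eef [500.    -5.1  211.34] yaw 95.71058296883473 q [-14.19  30.54  97.49   0.12  51.85 -19.97] gap 12.880289049296858 F [1.08 6.21 6.8 ] M [1.2  0.1  0.14]
shift [-0.9   0.01  1.34] rot [  0.15   0.09 -95.04]
```

Emit:
carry_out(
  increments="0 0 0 0 0 0.6 5; 0 0 0 0 0 1.2 5; 0 0 0 0 0 1.8 5; 0 0 0 0 0 2.4 5; 0 0 0 0 0 3 5",
)

```text
t: 16.15
eef_pos: [500.0, -5.1, 211.4]
orientation: [[-0.048, 0.999, 0.003], [0.999, 0.048, 0.001], [0.001, 0.003, -1.0]]
force: [0.3, 6.9, 6.8]
finger_gap: 12.5
```

```bash
python3 -c "
from h import *
delta([500.1,-6,210],190.75);f=save('wrist','w13');cv2.imwrite('pics/c13.png',cv2.resize(f['frame'][250:430,250:400,::-1],None,fx=3,fy=3))"
```

```text
t 16.15 eef [500.02  -5.09 211.38] yaw 92.72827108785425 q [-14.19  30.54  97.48   0.12  51.85 -16.99] gap 12.525547264935401 F [0.28 6.85 6.79] M [1.21 0.07 0.1 ]
shift [-0.91  0.04  1.38] rot [  0.16   0.09 -98.02]
```

View pics/c13.png

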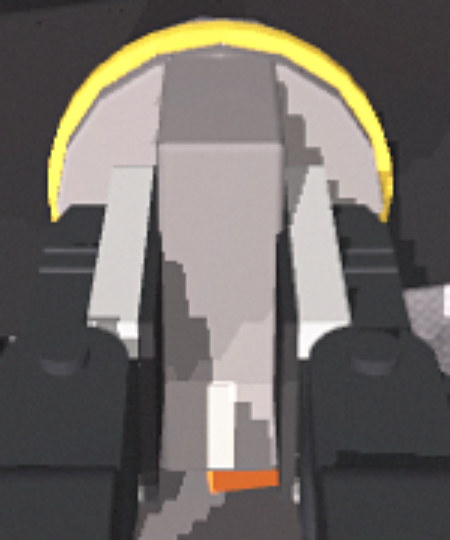

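Emit:
carry_out(
  increments="0 0 0 0 0 0.6 5; 0 0 0 0 0 1.2 5; 0 0 0 0 0 1.8 5; 0 0 0 0 0 2.4 5; 0 0 0 0 0 3 5",
)

```text
t: 16.7
eef_pos: [500.0, -5.1, 211.4]
orientation: [[0.004, 1.0, 0.003], [1.0, -0.004, 0.001], [0.001, 0.003, -1.0]]
force: [1.0, 6.9, 6.4]
finger_gap: 12.6
```

```bash
python3 -c "
from h import *
delta([500.1,-6,210],190.75);f=save('wrist','w14');cv2.imwrite('pics/c14.png',cv2.resize(f['frame'][250:430,250:400,::-1],None,fx=3,fy=3))"
```

```text
t 16.7 eef [500.03  -5.08 211.37] yaw 89.74300108746175 q [-14.19  30.54  97.48   0.11  51.84 -14.  ] gap 12.579902397427826 F [1.   6.9  6.43] M [1.16 0.03 0.23]
shift [-0.92  0.07  1.37] rot [   0.16    0.1  -101.01]
```

View pics/c14.png

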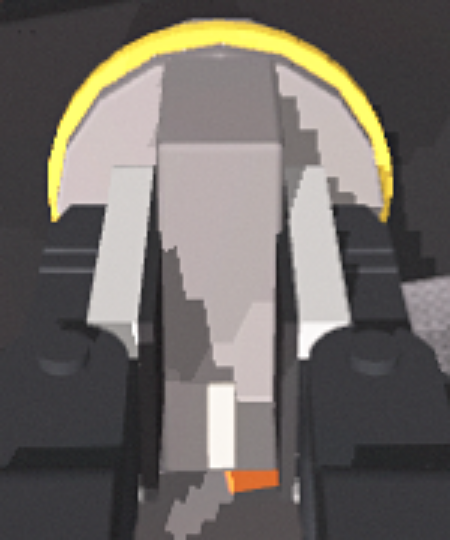

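Torque rose to 0.23 N m at 101°, so the jaw has bitten. I'll continue in small steps, watching for the pin.

Emit:
carry_out(
  increments="0 0 0 0 0 1 5; 0 0 0 0 0 2 5; 0 0 0 0 0 3 5; 0 0 0 0 0 4 5; 0 0 0 0 0 5 5",
)

```text
t: 17.25
eef_pos: [500.0, -5.1, 211.4]
orientation: [[0.092, 0.996, 0.003], [0.996, -0.092, 0.001], [0.001, 0.003, -1.0]]
force: [0.7, 7.7, 7.0]
finger_gap: 12.8
```

```bash
python3 -c "
from h import *
delta([500.1,-6,210],190.75);f=save('wrist','w15');cv2.imwrite('pics/c15.png',cv2.resize(f['frame'][250:430,250:400,::-1],None,fx=3,fy=3))"
```

```text
t 17.25 eef [500.04  -5.09 211.38] yaw 84.72335697379505 q [-14.19  30.54  97.48   0.12  51.84  -8.98] gap 12.787418345601283 F [0.75 7.74 7.02] M [ 1.23 -0.02  0.24]
shift [-0.9   0.14  1.38] rot [   0.17    0.09 -106.03]
```

View pics/c15.png

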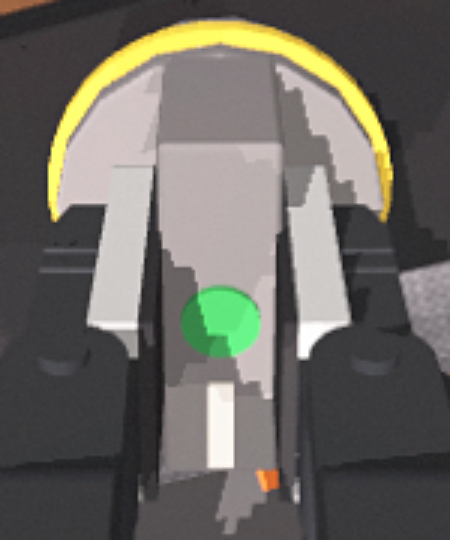

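Emit:
carry_out(
  increments="0 0 0 0 0 2 5; 0 0 0 0 0 4 5; 0 0 0 0 0 6 5; 0 0 0 0 0 8 5; 0 0 0 0 0 10 5",
)

```text
t: 17.8
eef_pos: [500.1, -5.1, 211.4]
orientation: [[0.264, 0.964, 0.003], [0.964, -0.264, 0.001], [0.002, 0.002, -1.0]]
force: [1.7, 7.3, 6.8]
finger_gap: 13.0
```

```bash
python3 -c "
from h import *
import pickle
delta([500.1,-6,210],190.75);f=save('wrist','w16');pickle.dump(f,open('w16.pkl','wb'));cv2.imwrite('pics/c16.png',cv2.resize(f['frame'][250:430,250:400,::-1],None,fx=3,fy=3))"
```

```text
t 17.8 eef [500.07  -5.08 211.37] yaw 74.6689542350037 q [-14.19  30.54  97.48   0.13  51.84   1.06] gap 13.034314966947921 F [1.66 7.29 6.78] M [ 1.18 -0.03  0.1 ]
shift [-0.88  0.27  1.37] rot [   0.19    0.08 -116.08]
```

View pics/c16.png

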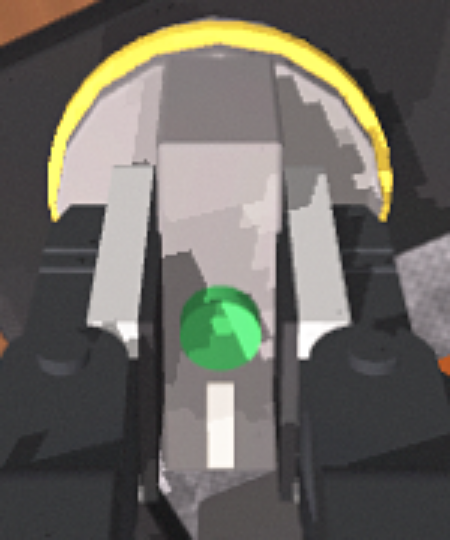

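Emit:
carry_out(
  increments="0 0 0 0 0 1.5 5; 0 0 0 0 0 3 5; 0 0 0 0 0 4.5 5; 0 0 0 0 0 6 5; 0 0 0 0 0 7 5",
)

```text
t: 18.35
eef_pos: [500.1, -5.1, 211.4]
orientation: [[0.38, 0.925, 0.003], [0.925, -0.38, 0.001], [0.002, 0.002, -1.0]]
force: [1.2, 8.0, 7.1]
finger_gap: 12.7
```

```bash
python3 -c "
from h import *
import pickle
delta([500.1,-6,210],190.75);f=save('wrist','w17');pickle.dump(f,open('w17.pkl','wb'));cv2.imwrite('pics/c17.png',cv2.resize(f['frame'][250:430,250:400,::-1],None,fx=3,fy=3))
g=save('side','s17');cv2.imwrite('pics/c18.png',cv2.resize(g['frame'][210:310,270:400,::-1],None,fx=6,fy=6))
w=f
# project pin outline for heights
import numpy as np
R=np.array(w['R']);o=-R.T@np.array(w['t'])
ax=np.array([500.1,-6.0])
for h in (58,60,61.5,63,64.5):
  p=np.array([proj(w,[ax[0]+4.5*np.cos(t),ax[1]+4.5*np.sin(t),h]) for t in np.linspace(0,6.28,60)])
  print(h,'v',p[:,1].min(),p[:,1].max(),'u',p[:,0].min(),p[:,0].max())
"
```

```text
t 18.35 eef [500.09  -5.08 211.38] yaw 67.68527852464386 q [-14.19  30.54  97.48   0.13  51.83   8.04] gap 12.705784456303624 F [1.23 7.95 7.12] M [ 1.3  -0.1   0.08]
shift [-0.85  0.35  1.38] rot [   0.21    0.07 -123.06]
58 v 343.34286299858815 365.7759272462507 u 309.801242504828 336.13295442835215
60 v 346.60208980838416 369.24326522851356 u 309.6464773167504 336.3225137939472
61.5 v 349.10309884209084 371.90197120446396 u 309.5278183663597 336.4678600145078
63 v 351.65417844119247 374.612107158296 u 309.40687553085775 336.6160131777676
64.5 v 354.2567949947564 377.375114114946 u 309.28358517623315 336.7670518255989
```

View pics/c17.png

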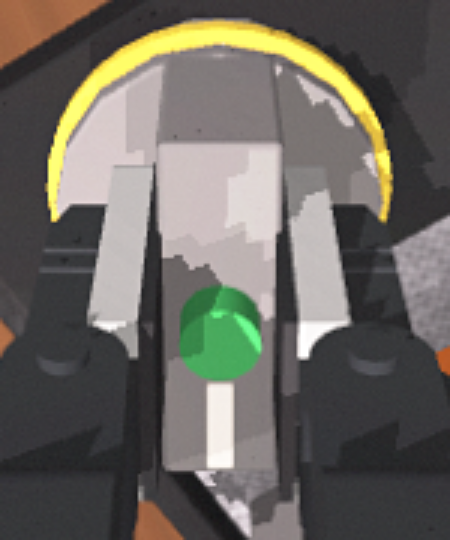

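View pics/c18.png

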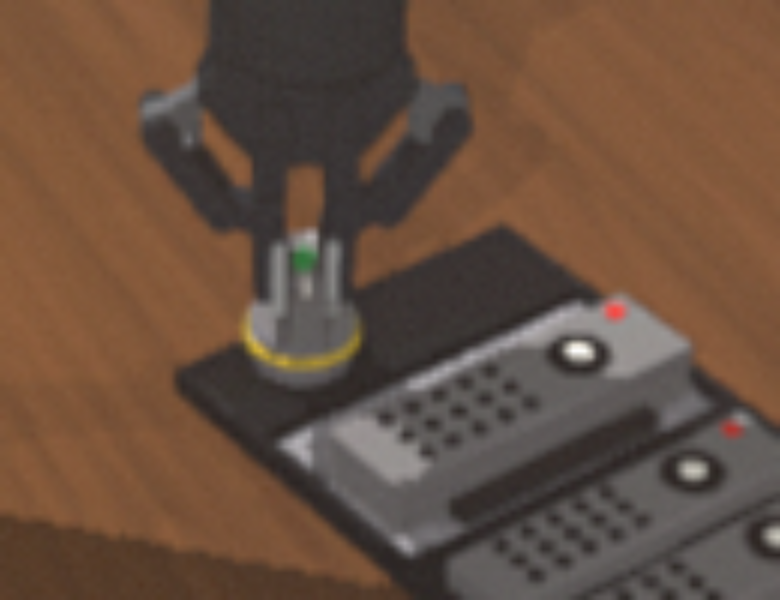

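By the projected outline the pin top is at about 63.1 mm, about 22° past the give point. The click is made and it is still short of solid, so I stop here and let go.

Emit:
carry_out(
  increments="0 0 0 0 0 0 18; 0 0 0 0 0 0 26; 0 0 0 0 0 0 34; 0 0 0 0 0 0 40; 0 0 0 0 0 0 40",
)

```text
t: 18.95
eef_pos: [499.8, -5.8, 210.0]
orientation: [[0.379, 0.926, -0.0], [0.926, -0.379, -0.0], [-0.0, -0.0, -1.0]]
force: [-0.3, -0.3, -0.8]
finger_gap: 40.0
```

Emit:
carry_out(
  increments="0 0 -5 0 0 0 40; 0 0 -25 0 0 0 40; 0 0 -60 0 0 0 40; 0 0 -100 0 0 0 40; 0 0 -120 0 0 0 40",
)

```text
t: 19.45
eef_pos: [499.8, -5.7, 333.4]
orientation: [[0.379, 0.926, 0.004], [0.926, -0.379, -0.001], [0.001, 0.004, -1.0]]
force: [0.3, 0.5, -0.4]
finger_gap: 40.0
```

Emit:
carry_out(
  increments="0 0 0 0 0 0 40; 0 0 0 0 0 0 40; 0 0 0 0 0 0 40; 0 0 0 0 0 0 40; 0 0 0 0 0 0 40",
)

```text
t: 19.95
eef_pos: [499.8, -5.8, 329.3]
orientation: [[0.379, 0.926, -0.002], [0.926, -0.379, 0.0], [-0.0, -0.002, -1.0]]
force: [0.6, 0.7, -0.5]
finger_gap: 40.2
```

```bash
python3 -c "
from h import *
delta([500.1,-6,330],190.75);f=save('wrist','w18')
g=save('side','s18');cv2.imwrite('pics/c19.png',cv2.resize(g['frame'][230:340,290:430,::-1],None,fx=5,fy=5))
ax=np.array([500.1,-6.0])
for h in (58,60.5,61.5,63,64.5): print(h,proj(f,[*ax,h]),proj(g,[*ax,h]))
save('top','t18')
"
```

```text
t 19.95 eef [499.83  -5.79 329.28] yaw 67.74715187580006 q [-14.26  21.01  89.25  -0.    69.83   7.99] gap 40.188430944135504 F [ 0.6   0.71 -0.52] M [-0.02 -0.02 -0.04]
shift [-0.09  0.33 -0.72] rot [  -0.07   -0.09 -123.  ]
58 [324.14 241.25] [320.43 253.1 ]
60.5 [324.15 242.58] [320.45 252.25]
61.5 [324.15 243.12] [320.45 251.91]
63 [324.16 243.94] [320.46 251.4 ]
64.5 [324.16 244.77] [320.47 250.89]
```

View pics/w18.png

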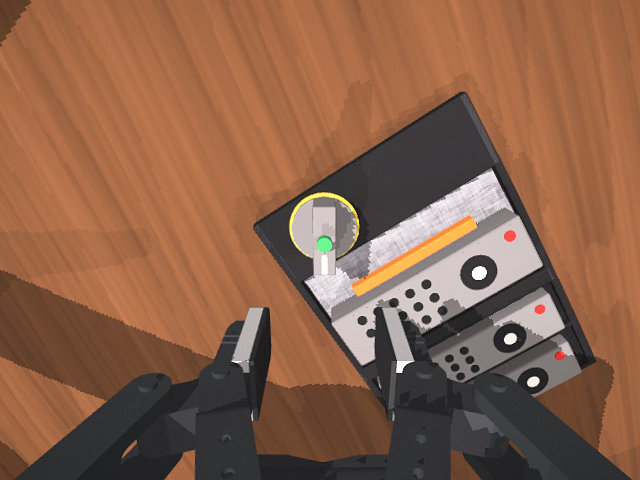

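View pics/c19.png

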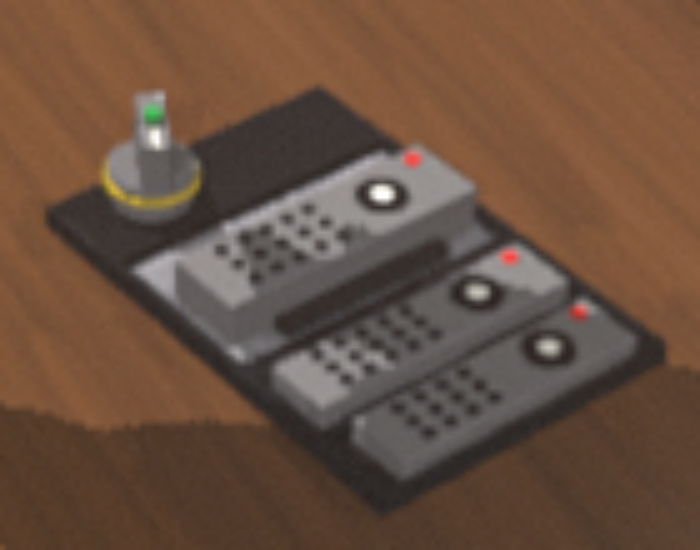

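View pics/t18.png

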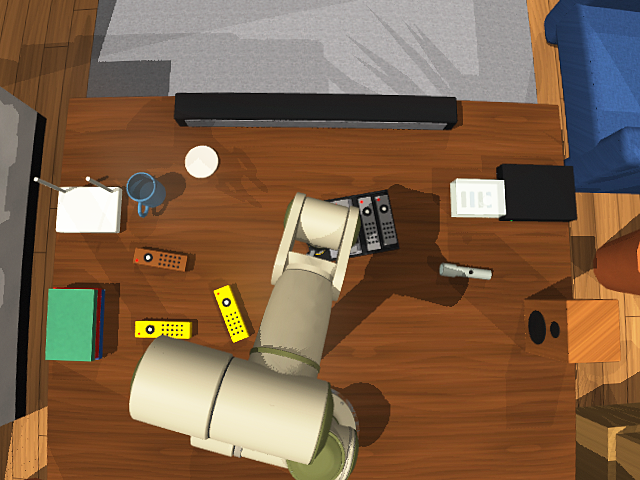

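The pin is up at (324,244), the jaw is against the remote, the remote lies flat, and nothing else has moved. The arm is clear, so I hand the job in.

```bash
python3 -c "
from bench import bot
print(bot.job_done())"
```

```text
the job is handed in; nothing more can be done
None
```

I laid the grey remote flat in the clamp slot and released it. I then turned the knob clockwise by about 123°, stopped after the click and let go. The job was handed in at about t = 20 s of the 72 s allowed; no verdict was reported.

- **Remote in the slot:** after release it measured about 0 mm off centre along the slot and about 2 mm towards the pad, and it lay flat. I didn't measure it again after clamping; by eye it is still flat, with the jaw against it.
- **Click:** torque rose from about 0.1 to 0.23 N m near 101–106° and then fell to about 0.08. The pin top was at about 63 mm, roughly 22° past the point where the clutch gave. That is beyond the click and about 5° short of going solid again. The pin was still up after I let go.
- **Clamping force:** the jaw's force on the remote could not be measured directly. I judge it only from the torque and the pin.
- **Everything else:** the slim remotes, coaster, torch and mug look unmoved in the last pictures. The arm was left about 120 mm above the knob, touching nothing, with about 1 N at the wrist.

No checks failed. The network's knob position was 5–10 mm off the picture measurement, so I used the picture measurement.

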